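Pin the swing tray to the display riser and close it

ROBOT

A 6-joint arm with a two-finger parallel gripper is mounted at the origin on a cart in front of the work surface, level with it; the furniture and walls round the work are solid. World frame = base frame: x ahead of the robot, y to its left, z up, the work surface at z = 0. Lengths are in m, angles in rad, forces in N, time in s.
With the tool pointing down it reaches from about 0.3 to 0.875 m from the base axis. Payload 6.4 kg.
Tool frame: the origin (TCP) lies between the finger pads; the fingertips stand 19 mm ahead of it and the grasp point (between the pads) is the TCP (ctrl.tips_ahead is the z of the fingertips in the tool frame, in m); z points along the fingers, y is the line along which they close (so a half turn about z gives the same grasp; the last joint's range is limited). The gripper opens to 85 mm and grips with 20 to 120 N. Pads are 22 mm wide; open, the fingers measure 114 mm over their backs; the gripper's body (76 mm by 85 mm) begins 54 mm behind the grasp point. The pads swing forward as they close: fully open they stand 13 mm farther back than shut.
Start: joints at [-1.344, 0.181, 1.607, -0, 1.354, -0.206], TCP at [0.241, -0.522, 0.25] pointing down, gripper open.
Joint ranges: [-2.99, 2.99], [-0.89, 2.07], [0.3, 2.58], [-1.14, 4.28], [0, 2.63], [-3.12, 3.12]. Speed limits (rad/s): [2.57, 2.57, 3.01, 3.14, 3.14, 3.14].

INTERFACE

Orientations are given as a unit quaternion [w, x, y, z].
In Python, from bench import readout, vision, ctrl gives the robot as it stands.
- The arm moves only by the tool play_rows, never from a script. Its arguments are lists of equal length, an entry for each row: "xyz": the shift along the tool's x, y, z in mm, a list of three; "rot": the turn, a rotation vector about the tool's x, y, z in rad, a list of three; "grip": the opening, from 0 (shut) to 1 (fully open). In form: {"xyz": [[x, y, z], ...], "rot": [[rx, ry, rz], ...], "grip": [grip, ...]}. A call has exactly 10 rows; each row is the pose to reach, as a shift and turn from the pose commanded when the call began, along the tool's axes at that moment; what a row does not reach only later rows make up. A row lasts 1/8 s, in which the tool goes at most 62.5 mm and 10.7 degrees, less where a joint would pass 70% of its speed; a pose out of reach is approached as far as the arm can. A call with a gripper value outside its range is refused whole. The fingers move at their own pace and stop on an object; the grip force is fixed at half the most. Time passes only in rows, so rows that repeat a pose let the fingers close, or fill a call up. It gives the time, the measured TCP pose, the force, the opening and the grip force at its end, in the units of the state.
- readout.get_obs(): the state, without advancing time (a new reading comes with each control period).
- vision.camera(name): name is "side" or "top" or "wrist"; returns a dict with "color" (480x640x3 uint8, red, green, blue), "depth" (480x640 float32, m along the optical axis (not along the pixel's ray), 0 where there is no reading), "camera_matrix" (3x3 intrinsics, pixels), "k1" (the pictures are not rectified: a ray, as slopes to the right and down, at radius r is drawn at 1 + k1 r^2 times it, then the intrinsics apply), "extrinsics" (4x4, takes a point from camera to world coordinates); the wrist camera has in their place "hand_eye" (4x4, takes a point from camera to tool coordinates, whose origin is the TCP and whose axes are the flange's). Camera axes: x right, y down, z forward; pixel columns grow to the right and rows downward; lengths in m; the calibration is good to about 2 mm. A picture is of the moment at which its call begins: read the wrist's pose just before it.
- ctrl.hand_in(): hands the job in; it is judged then, once.
The state is a dict: "time_s": time; "q": joint angles; "dq": joint speeds; "joint_efforts": joint torques, N m; "eef_pos": TCP position; "eef_rot": TCP orientation; "wrist_force": force on the tool from outside, world axes, zero at the start; "torque": the same for the moment, N m; "opening": opening from 0.0 (shut) to 1.0 (fully open); "grasp_force": force on a finger pad.
Only numpy, scipy, OpenCV 4.12 (cv2) and the standard library are available. Lean on these libraries where they do the work, as an engineer would, in place of code of your own. Each camera call takes 0.05 s, during which the arm holds its last target. There are 200 camera calls.

TASK

Put the swing tray back on the display riser: slide it along the table, standing out from the riser, until its knuckle is fully home between the two knuckles of the hinge bracket, and drop the hinge pin from the pencil block down through all three until its head rests on the bracket. Then swing the tray in on its pin until its long side rests against the riser's front. Leave the other things on the table where they are.

Things in the scene. Friction and masses are not known exactly. Their poses are not given: they have to be found in the camera images.
- riser: Display riser, fixed: pale plywood box 95 mm deep (x), 260 mm wide (y), 75 mm high, origin at the centre of its underside. Its flat front face looks to its -x, 47.5 mm from the origin. The grey steel hinge bracket is screwed to the front near the -y end. On top are fixed a carved bird (to 129 mm above the table, y -55 to +55 mm) and a white vase (to 187 mm, y +52 to +118 mm).
- hinge_axis (a point): Point on the bracket's vertical hinge axis, 27 mm above the table, midway in its throat; axes as the riser's; the riser's front is 30 mm to +x. Fixed steel knuckles 36 mm across with 14 mm through bores: lower from the table to 13 mm, upper 41 to 58 mm. Walls 16.4 mm from the axis close the throat to +x and -y, so a 32 mm knuckle pushed along (+0.7,-0.7) stops within about 0.5 mm of the axis.
- hinge_top (a point): Mouth of the upper knuckle's bore: on the hinge axis, 58 mm above the table, where the pin's head comes to rest; axes as the riser's. The throat below it (13 to 41 mm above the table) is open towards the riser's -x and +y.
- tray_middle (a point): Swing tray, loose: open narrow light-brown wooden tray 150 x 56 x 30 mm with two low cross dividers, 0.2 to 0.4 kg, lying flat on the table; this is the centre of the wooden part, 15 mm above its underside. +x runs along its length towards the end with the steel knuckle, z is up. It can be grasped from above across its two long walls (56 mm apart outside).
- tray_knuckle (a point): Centre of the tray's knuckle, 105 mm from tray_middle along the tray's +x, 27 mm above the tray's underside; axes as tray_middle. Steel barrel 32 mm across, 20 mm high (17 to 37 mm above the table when the tray lies flat), vertical through bore 15 mm, on a neck 14 mm wide.
- tray_far_end (a point): Middle of the tray's end face opposite the knuckle, 180 mm from the knuckle's axis, 15 mm above the underside; axes as tray_middle. Pinned and closed, it lies 180 mm to the riser's +y from hinge_axis and at nearly the same riser x, the tray's long side touching the riser's front.
- pin_head (a point): Grip point of the loose steel hinge pin, on its axis: 79 mm above the tip, 24 mm above the head's underside, 16 mm below its top; z up along the pin. Head: plain cylinder 22 mm across, 40 mm tall. Shank 12 mm across, 55 mm long, its last 8 mm tapering to 7 mm. About 90 g. At the start it stands 34 mm deep in the pencil block. With the head down on the bracket this point is 82 mm above the table.
- pin_tip (a point): Lower end of the hinge pin, on its axis, 79 mm below pin_head; 6 mm above the table at the start, 3 mm above it when the pin is home in the hinge.
- pencil_block: Fixed dark wooden block 50 x 136 x 40 mm with three bores in a row along its y; origin at the centre of its underside. The hinge pin stands in the bore 42 mm to +y; a pencil is fixed upright in the one 45 mm to -y and reaches 130 mm above the table.
- toy_car: Bystander: wooden toy car about 77 x 100 x 54 mm; origin at the centre of its underside.
- soap_bar: Bystander: wrapped soap bar 63 x 82 x 25 mm; origin at the centre of its underside.
- washi_tape: Bystander: roll of tape lying flat, 96 mm across, 25 mm high; origin at the centre of its underside.
- stamp: Bystander: upright wooden hand stamp 37 x 46 x 72 mm; origin at the centre of its underside.
- card_stack: Bystander: stack of cards 74 x 95 x 17 mm; origin at the centre of its underside.
- cork_jar: Bystander: corked glass jar 48 mm across, 75 mm tall; origin at the centre of its underside.

How it is judged:
On the way, in this order (a step that is already met when the one before it is completed fails the run):
1. the tray's knuckle stands between the bracket's knuckles, its bore in line with theirs (distance between tray_knuckle and hinge_axis below 0.005 m), for 0.2 s.
2. the pin is down through all three knuckles, its head on the bracket, with the tray still standing out from the riser (horizontal distance between pin_tip and hinge_axis below 0.004 m and horizontal distance between pin_head and hinge_axis below 0.005 m and height (world z) of pin_tip below 0.006 m and distance between tray_knuckle and hinge_axis below 0.005 m and x of tray_far_end in the frame of hinge_axis below -0.05 m), for 0.2 s.
At the end, for the whole second after the job is handed in: Pin through all three knuckles, within 5 mm of the hinge axis, tip under 6 mm above the table (head on bracket); tray knuckle within 5 mm of the hinge point; tray closed along the riser front, far end under 8 mm short of parallel; tray and pin at rest; bystanders not moved 30 mm (horizontal distance between pin_tip and hinge_axis below 0.004 m and horizontal distance between pin_head and hinge_axis below 0.005 m and height (world z) of pin_tip below 0.006 m and distance between tray_knuckle and hinge_axis below 0.005 m and x of tray_far_end in the frame of hinge_axis above -0.008 m and y of tray_far_end in the frame of hinge_axis above 0.17 m and linear speed of each of swing_tray, hinge_pin below 0.01 m/s); the robot touches nothing.
It fails at once if a bystander is moved by more than 30 mm (distance of any of toy_car, soap_bar, washi_tape, stamp, card_stack, cork_jar from where it was at the start of the episode above 0.03 m).
It also fails if it takes over 72 s, if anything falls off the work surface, if the arm or the gripper's body presses on something with over 40 N, if the wrist force passes 120 N, or if a joint passes its speed limit or range.

## Working session

There is one attempt and no reset: what is moved stays moved. The work goes in short steps, Python scripts to look and compute and a tool call to move; the robot and the scene stay as the last step left them, time stands still between calls to the robot, and variables do not carry over. Pictures are saved under pics/ and viewed, at most 10 in all, crops included, and the job is handed in when it is done.

Besides the shell and the picture viewer there is one more tool, called after "Call:" in YAML: its name, and indented under it one key for each argument. play_rows: Moves the arm, as the interface text tells. Its arguments: {"type":"object","properties":{"xyz":{"type":"array","items":{"type":"array","items":{"type":"number"}}},"rot":{"type":"array","items":{"type":"array","items":{"type":"number"}}},"grip":{"type":"array","items":{"type":"number"}}},"required":["xyz","rot","grip"]}

```bash
mkdir -p pics; ls; cat > h.py <<'E'
import numpy as np, cv2
from bench import readout, vision, ctrl
def quat(q):
    from scipy.spatial.transform import Rotation as R
    return R.from_quat([q[1],q[2],q[3],q[0]]).as_matrix()
def shot(name):
    o=readout.get_obs(); c=vision.camera(name)
    if name=='wrist':
        T=np.eye(4);T[:3,:3]=quat(o['eef_rot']);T[:3,3]=o['eef_pos'];c['T']=T@np.array(c['hand_eye'])
    else: c['T']=np.array(c['extrinsics'])
    np.savez('last_'+name,color=c['color'],depth=c['depth'],K=c['camera_matrix'],k1=c['k1'],T=c['T'])
    return np.load('last_'+name+'.npz')
def rays(c,uv):
    uv=np.array(uv,float).reshape(-1,1,2);k=float(c['k1'])
    n=cv2.undistortPoints(uv,c['K'],np.array([k,0,0,0,0]),None,None).reshape(-1,2) if 0 else cv2.undistortPointsIter(uv,c['K'],np.array([k,0,0,0.]),None,None,(3,50,1e-9)).reshape(-1,2)
    return np.c_[n,np.ones(len(n))]
def plane(c,uv,z):
    d=rays(c,uv)@c['T'][:3,:3].T;o=c['T'][:3,3]
    return o+d*((z-o[2])/d[:,2])[:,None]
def cloud(c):
    v,u=np.mgrid[0:480,0:640];uv=np.c_[u.ravel(),v.ravel()]
    P=(rays(c,uv)*c['depth'].ravel()[:,None])@c['T'][:3,:3].T+c['T'][:3,3]
    return P.reshape(480,640,3)
def proj(c,P):
    P=np.atleast_2d(P);q=(P-c['T'][:3,3])@c['T'][:3,:3];n=q[:,:2]/q[:,2:]
    n=n*(1+float(c['k1'])*(n**2).sum(1))[:,None]
    return n*[c['K'][0,0],c['K'][1,1]]+[c['K'][0,2],c['K'][1,2]]
def save(img,f): cv2.imwrite('pics/'+f,img[:,:,::-1])
E
python3 - <<'E'
from h import *
for n in('top','side'):
    c=shot(n);save(c['color'],n+'0.png');print(n,c['K'].round(1).tolist(),c['k1'],c['T'].round(3).tolist(),(c['depth']>0).mean())
o=readout.get_obs();print(o)
E
```

```text
pics
top [[519.2, 0.0, 316.5], [0.0, 519.2, 245.1], [0.0, 0.0, 1.0]] -0.05902971923266318 [[-0.084, -0.976, 0.203, 0.266], [-0.996, 0.083, -0.015, 0.005], [-0.002, -0.203, -0.979, 1.418], [0.0, 0.0, 0.0, 1.0]] 0.995986328125
side [[565.8, 0.0, 309.3], [0.0, 565.8, 233.9], [0.0, 0.0, 1.0]] -0.014765150129505501 [[0.984, -0.076, 0.158, 0.309], [-0.175, -0.522, 0.835, -1.212], [0.019, -0.849, -0.528, 0.819], [0.0, 0.0, 0.0, 1.0]] 0.996005859375
{'time_s': 0.1, 'q': array([-1.34430720e+00,  1.81470022e-01,  1.60791588e+00, -1.67403260e-05,
        1.35380945e+00, -2.06315236e-01]), 'dq': array([-0.00022559,  0.00088458, -0.00236577,  0.00036993,  0.00150213,
        0.00042558]), 'joint_efforts': array([-2.59413109e-04, -4.45872402e+01, -3.52239525e+01, -3.23088807e-04,
        4.15066213e-03,  1.79100357e-05]), 'eef_pos': array([ 0.24105998, -0.52150695,  0.24946858]), 'eef_rot': array([-8.01229716e-04,  9.76675580e-01,  2.14718812e-01, -1.62550899e-05]), 'wrist_force': array([-0.28242743, -0.54378252,  0.39084466]), 'torque': array([-0.01363011,  0.04375748, -0.03547689]), 'grasp_force': 0.0, 'opening': 0.9998425923591971}
```

View pics/top0.png

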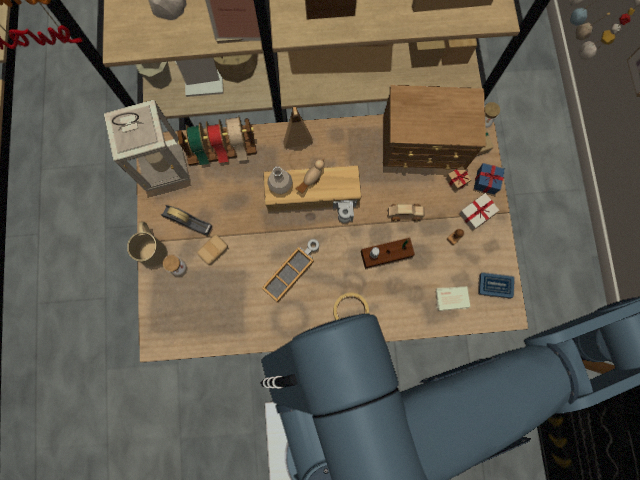

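View pics/side0.png

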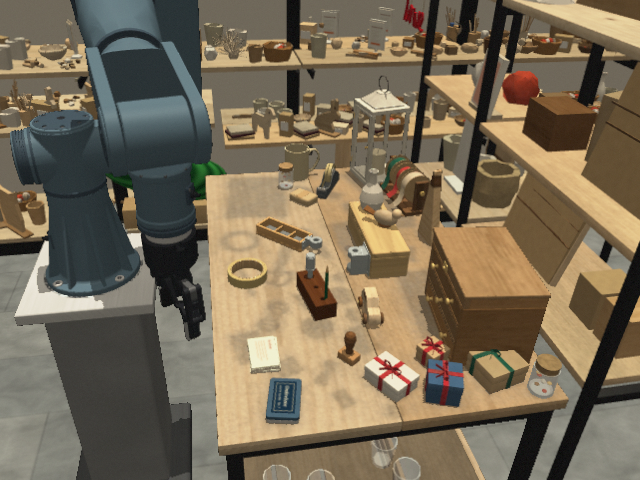

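The top view shows the riser front near row 205 with the bracket at about (345,211). The tray runs from about (275,292) to its knuckle at (313,246), and the pin head is at (375,252) in the block. The side view agrees.

```bash
python3 - <<'E'
from h import *
c=np.load('last_top.npz');s=np.load('last_side.npz')
im=cv2.resize(c['color'][150:310,225:435],None,fx=3.8,fy=3.6,interpolation=cv2.INTER_CUBIC);save(im,'topcrop.png')
P=cloud(c)
for n,uv,z in [('hinge',(345,211),.058),('knuckle',(313,246),.037),('pin',(375,251),.101),('trayfar',(273,293),.03),('rf-left',(267,206),.075),('rf-right',(360,199),.075),('blk',(388,253),.04)]:
    print(n,plane(c,uv,z).round(4)[0],P[uv[1],uv[0]].round(4))
# tray knuckle / pin by points in height bands
for nm,b,zr in [('knuckle',(295,325,232,262),(.033,.041)),('pinhead',(365,385,240,262),(.09,.108)),('brk',(330,360,198,225),(.052,.064))]:
    Q=P[b[2]:b[3],b[0]:b[1]].reshape(-1,3);Q=Q[(Q[:,2]>zr[0])&(Q[:,2]<zr[1])]
    print(nm,len(Q),Q.mean(0).round(4),Q.min(0).round(4),Q.max(0).round(4))
print(np.load('last_side.npz')['T'][:3,3], vision.camera('wrist')['hand_eye'].round(3).tolist())
E
```

```text
hinge [ 0.6356 -0.1012  0.058 ] [ 0.6483 -0.1048  0.0111]
knuckle [ 0.5506 -0.0068  0.037 ] [ 0.5578 -0.0071  0.002 ]
pin [ 0.5107 -0.165   0.101 ] [ 0.5113 -0.1654  0.0977]
trayfar [0.4329 0.1106 0.03  ] [0.4363 0.1128 0.002 ]
rf-left [0.6626 0.1075 0.075 ] [0.6673 0.1088 0.059 ]
rf-right [ 0.6609 -0.1434  0.075 ] [ 0.6643 -0.1446  0.0633]
blk [ 0.5136 -0.2073  0.04  ] [ 0.5185 -0.2115  0.0128]
knuckle 102 [ 0.5482 -0.0013  0.0363] [ 0.5103 -0.021   0.033 ] [0.5707 0.0434 0.0408]
pinhead 57 [ 0.5097 -0.1649  0.0996] [ 0.5005 -0.1762  0.0939] [ 0.5196 -0.1546  0.1055]
brk 254 [ 0.6447 -0.1034  0.0579] [ 0.6163 -0.1429  0.052 ] [ 0.6664 -0.0631  0.0638]
[ 0.3086662  -1.21240978  0.8185393 ] [[0.001, -0.956, -0.294, 0.075], [1.0, 0.001, 0.002, 0.0], [-0.001, -0.294, 0.956, -0.123], [0.0, 0.0, 0.0, 1.0]]
```

View pics/topcrop.png

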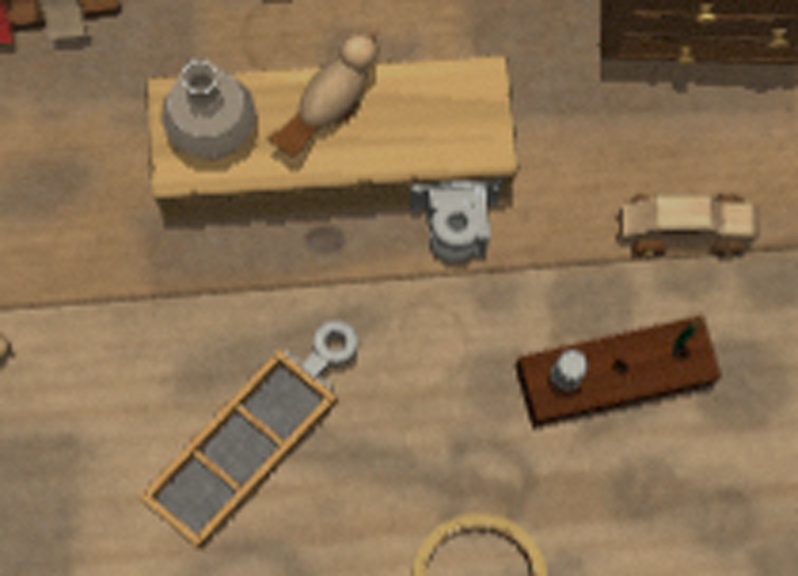

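The crop shows the bracket bore at (457,222), the tray knuckle bore at (335,342), tray corners at (147,495), (203,545), (335,397) and (283,353), and the riser front's top edge from (155,196) to (513,177). The pin head is at (569,365).

```bash
python3 - <<'E'
from h import *
c=np.load('last_top.npz')
f=lambda p,z:plane(c,[(225+(q[0]-1.5)/3.8,150+(q[1]-1.5)/3.6) for q in p],z)
H=f([(457,222)],.058)[0];K=f([(335,342)],.037)[0];T=f([(147,495),(203,545),(335,397),(283,353)],.03);R=f([(155,196),(513,177)],.075);N=f([(569,365)],.101)[0]
print('H',H.round(4),'K',K.round(4),'T',T.round(4).tolist());print('R',R.round(4).tolist(),'pin',N.round(4))
M=T.mean(0);d=K-M;print('M',M.round(4),'len',np.hypot(*d[:2]),'yaw',np.degrees(np.arctan2(d[1],d[0])))
e=(T[2]+T[3]-T[0]-T[1]);print('edge yaw',np.degrees(np.arctan2(e[1],e[0])), np.linalg.norm(T[0]-T[1]),np.linalg.norm(e)/2)
r=R[0]-R[1];print('riser y dir',np.degrees(np.arctan2(r[1],r[0])),np.linalg.norm(r))
E
```

```text
H [ 0.6349 -0.1008  0.058 ] K [ 0.5546 -0.0065  0.037 ] T [[0.451, 0.1356, 0.03], [0.4104, 0.0987, 0.03], [0.5138, -0.0031, 0.03], [0.5507, 0.0313, 0.03]]
R [[0.6685, 0.1115, 0.075], [0.6617, -0.1424, 0.075]] pin [ 0.5109 -0.1633  0.101 ]
M [0.4815 0.0656 0.03  ] len 0.10271364318662075 yaw -44.635230313155134
edge yaw -45.413439021831316 0.05483506161293807 0.14467935281455838
riser y dir 88.46412233327929 0.2539413829099148
```

```bash
cat >> h.py <<'E'
def go(p,psi):
    from scipy.spatial.transform import Rotation as R
    o=readout.get_obs();A=quat(o['eef_rot']);a=np.radians(psi)
    B=np.array([[np.cos(a),np.sin(a),0],[np.sin(a),-np.cos(a),0],[0,0,-1.]])
    print('xyz',(A.T@(np.array(p)-o['eef_pos'])*1000).round(1).tolist(),'rot',R.from_matrix(A.T@B).as_rotvec().round(3).tolist(),'t',round(o['time_s'],2),'at',o['eef_pos'].round(4))
E
python3 - <<'E'
from h import *
go([.52,.02,.25],135)
E
```

```text
xyz [480.3, -374.7, 0.2] rot [-0.001, -0.001, -1.923] t 0.15 at [ 0.2411 -0.5216  0.2496]
```

Call:
play_rows:
  xyz:
    - [48,-37,0]
    - [96,-75,0]
    - [144,-112,0]
    - [192,-150,0]
    - [240,-187,0]
    - [288,-225,0]
    - [336,-262,0]
    - [384,-300,0]
    - [432,-337,0]
    - [480,-375,0]
  rot:
    - [0,0,-0.185]
    - [0,0,-0.37]
    - [0,0,-0.555]
    - [0,0,-0.74]
    - [0,0,-0.925]
    - [0,0,-1.11]
    - [0,0,-1.295]
    - [0,0,-1.48]
    - [0,0,-1.665]
    - [0,0,-1.85]
  grip: [1,1,1,1,1,1,1,1,1,1]

```text
time_s: 1.4
eef_pos: [0.5202, 0.0217, 0.2503]
eef_rot: [0.0, 0.414, 0.91, -0.0]
wrist_force: [0.7, -0.6, -0.1]
opening: 0.998
grasp_force: 0.0
```

```bash
python3 - <<'E'
from h import *
go([.52,.02,.25],135)
c=shot('wrist');print(c['K'].round(0).tolist(),c['k1'],c['T'][:3,3].round(3));save(c['color'],'w1.png')
for P in ([.6349,-.1008,.058],[.5546,-.0065,.037],[.4815,.0656,.03],[.5109,-.1633,.101]): print(proj(c,P).round(1))
E
```

```text
xyz [-1.1, -1.3, 0.3] rot [0.0, 0.0, -0.067] t 1.4 at [0.5202 0.0217 0.2503]
[[359.0, 0.0, 315.0], [0.0, 359.0, 240.0], [0.0, 0.0, 1.0]] 0.01848578923132956 [0.471 0.078 0.373]
[[320.4 373.9]]
[[322.4 254.1]]
[[314.9 147.1]]
[[170.1 372.6]]
```

View pics/w1.png

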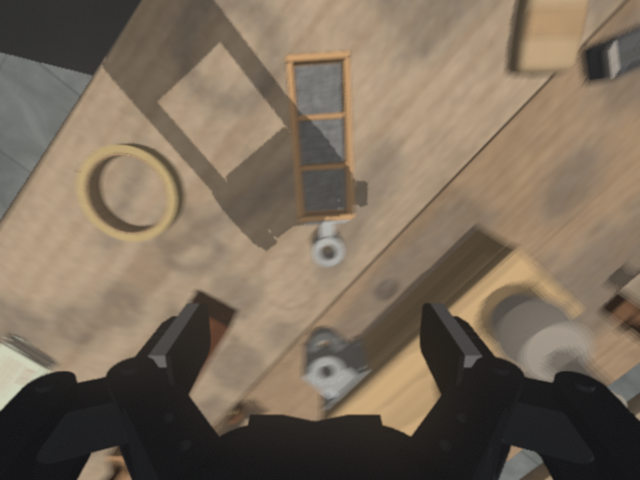

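Slightly blurred: the tray runs along rows 55–220 near col 320, with the knuckle bore at about (328,251) and the bracket bore at about (324,373). I'll reshoot now that the arm has settled.

```bash
python3 - <<'E'
from h import *
c=shot('wrist');c=shot('wrist');go([.52,.02,.25],135)
save(cv2.resize(c['color'][40:420,260:400],None,fx=1.5*1.05,fy=1.575,interpolation=cv2.INTER_CUBIC),'w2.png')
save(cv2.resize(np.hstack([c['color'][230:275,290:365],c['color'][345:390,290:365]]),None,fx=5,fy=5,interpolation=cv2.INTER_CUBIC),'w3.png')
E
```

```text
xyz [-1.9, -1.6, -0.1] rot [-0.0, -0.001, -0.068] t 1.55 at [0.5199 0.0225 0.2499]
```

View pics/w2.png

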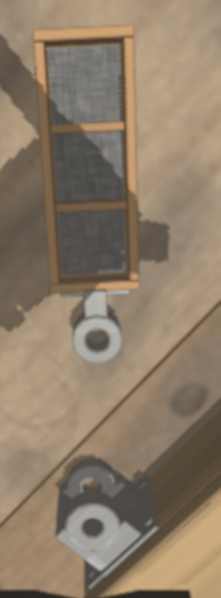

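View pics/w3.png

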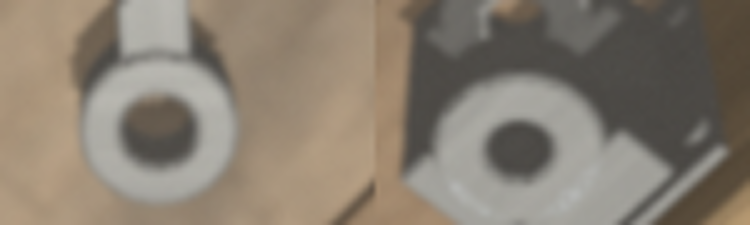

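The knuckle bore is at (321.6,255.4) and the upper bracket bore at (318.6,374.6). The tray end mid-points are at crop (83,28) and (94,291).

```bash
python3 - <<'E'
from h import *
c=np.load('last_wrist.npz')
H=plane(c,(318.6,374.6),.058)[0];K=plane(c,(321.6,255.4),.037)[0]
f=lambda p:plane(c,[(260+p[0]/1.575,40+p[1]/1.575)],.03)[0]
a,b=f((83,28)),f((94,291));M=(a+b)/2
ang=lambda d:np.degrees(np.arctan2(d[1],d[0]))
print('H',H.round(4),'K',K.round(4),'a',a.round(4),'b',b.round(4),'M',M.round(4))
print('len',np.linalg.norm(b-a),np.hypot(*(K-M)[:2]),'yaw',ang(b-a),ang(K-M),'K->H',(H-K).round(4))
e=(K-a)[:2];u=e/np.linalg.norm(e);M2=K[:2]-.105*u;print('yaw',ang(e),'M2',M2.round(4), np.linalg.norm(e))
go([*M2,.10],ang(e)+180)
E
```

```text
H [ 0.6349 -0.0983  0.058 ] K [ 0.5556 -0.0042  0.037 ] a [0.4314 0.1235 0.03  ] b [0.5346 0.0167 0.03  ] M [0.483  0.0701 0.03  ]
len 0.1485383436948574 0.10386934649963633 yaw -45.996248472703606 -45.66299930768282 K->H [ 0.0793 -0.0941  0.021 ]
yaw -45.801936839072916 M2 [0.4824 0.0711] 0.1781377858587641
xyz [61.2, 3.6, 149.9] rot [-0.0, -0.001, -0.054] t 1.55 at [0.5199 0.0225 0.2499]
```

Call:
play_rows:
  xyz:
    - [30,2,45]
    - [61,4,90]
    - [61,4,135]
    - [61,4,165]
    - [61,4,190]
    - [61,4,205]
    - [61,4,215]
    - [61,4,222]
    - [61,4,225]
    - [61,4,225]
  rot:
    - [0,0,-0.054]
    - [0,0,-0.054]
    - [0,0,-0.054]
    - [0,0,-0.054]
    - [0,0,-0.054]
    - [0,0,-0.054]
    - [0,0,-0.054]
    - [0,0,-0.054]
    - [0,0,-0.054]
    - [0,0,-0.054]
  grip: [1,1,1,1,1,1,1,1,1,1]

```text
time_s: 2.8
eef_pos: [0.4831, 0.0686, 0.0256]
eef_rot: [0.0, 0.392, 0.92, 0.0]
wrist_force: [-0.4, -0.7, -0.2]
opening: 1.001
grasp_force: 0.0
```

Call:
play_rows:
  xyz:
    - [0,0,0]
    - [0,0,0]
    - [0,0,0]
    - [0,0,0]
    - [0,0,0]
    - [0,0,0]
    - [0,0,0]
    - [0,0,0]
    - [0,0,0]
    - [0,0,0]
  rot:
    - [0,0,0]
    - [0,0,0]
    - [0,0,0]
    - [0,0,0]
    - [0,0,0]
    - [0,0,0]
    - [0,0,0]
    - [0,0,0]
    - [0,0,0]
    - [0,0,0]
  grip: [0.8,0.6,0.4,0.4,0.4,0.4,0.4,0.4,0.4,0.4]

```text
time_s: 4.05
eef_pos: [0.4837, 0.0687, 0.0263]
eef_rot: [0.001, 0.392, 0.92, 0.0]
wrist_force: [-0.5, 1.4, 5.0]
opening: 0.644
grasp_force: 64.7
```

```bash
python3 - <<'E'
from h import *
o=readout.get_obs();A=quat(o['eef_rot']);print(o['wrist_force'],o['grasp_force'],o['opening'])
psi=np.degrees(np.arctan2(A[1,0],A[0,0]));print('psi',psi,o['eef_pos'])
c=shot('wrist')
print(proj(c,[[.5556,-.0042,.037],[.6349,-.0983,.058]]).round(1))
save(cv2.resize(c['color'][150:480],None,fx=1.25,fy=1.25),'w4.png')
E
```

```text
[-0.54580838  1.44899055  5.02244772] 64.69527125358582 0.6436318548763466
psi 133.89319905107416 [0.48373558 0.0686851  0.02625889]
[[317.6 550.3]
 [299.9 792.3]]
```

View pics/w4.png

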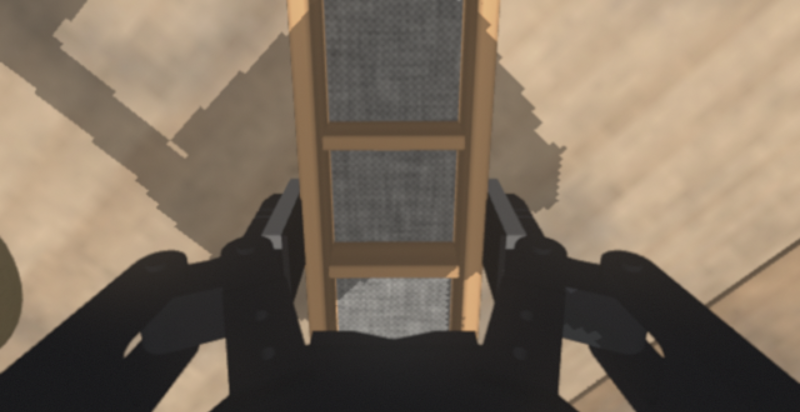

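Tray is gripped squarely. Slide most of the way first.

Call:
play_rows:
  xyz:
    - [-10,-1,0]
    - [-24,-3,0]
    - [-38,-5,0]
    - [-52,-7,0]
    - [-66,-8,0]
    - [-80,-8,0]
    - [-92,-8,0]
    - [-102,-8,0]
    - [-108,-8,0]
    - [-110,-8,0]
  rot:
    - [0,0,0]
    - [0,0,0]
    - [0,0,0]
    - [0,0,0]
    - [0,0,0]
    - [0,0,0]
    - [0,0,0]
    - [0,0,0]
    - [0,0,0]
    - [0,0,0]
  grip: [0.4,0.4,0.4,0.4,0.4,0.4,0.4,0.4,0.4,0.4]

```text
time_s: 5.35
eef_pos: [0.5522, -0.0143, 0.0263]
eef_rot: [-0.002, 0.391, 0.92, 0.001]
wrist_force: [-9.9, 11.3, 18.6]
opening: 0.64
grasp_force: 66.1
```

```bash
python3 - <<'E'
from h import *
o=readout.get_obs();A=quat(o['eef_rot']);print(o['eef_pos'],(A.T@o['wrist_force']).round(1),o['torque'].round(2))
c=shot('top');u,v=proj(c,[.60,-.06,.04])[0].astype(int);print(u,v)
save(cv2.resize(c['color'][v-50:v+50,u-65:u+65],None,fx=6,fy=6,interpolation=cv2.INTER_CUBIC),'t2.png')
E
```

```text
[ 0.55221253 -0.01434096  0.02626379] [ 15.1   0.7 -18.5] [1.83 1.23 0.21]
330 226
```

View pics/t2.png

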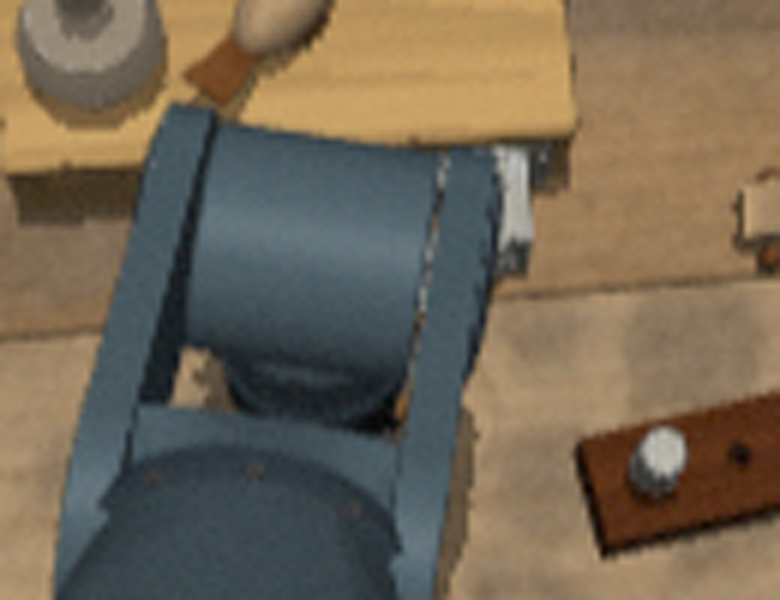

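Arm blocks the top view; the block and pin are untouched at (660,460). The wrist shows table preload, so I'll raise 1 mm and keep pushing gently.

Call:
play_rows:
  xyz:
    - [0,0,-1]
    - [-1,0,-1]
    - [-2,0,-1]
    - [-3,0,-1]
    - [-4,0,-1]
    - [-5,0,-1]
    - [-6,0,-1]
    - [-7,0,-1]
    - [-7,0,-1]
    - [-7,0,-1]
  rot:
    - [0,0,0]
    - [0,0,0]
    - [0,0,0]
    - [0,0,0]
    - [0,0,0]
    - [0,0,0]
    - [0,0,0]
    - [0,0,0]
    - [0,0,0]
    - [0,0,0]
  grip: [0.4,0.4,0.4,0.4,0.4,0.4,0.4,0.4,0.4,0.4]

```text
time_s: 6.65
eef_pos: [0.5577, -0.0208, 0.0263]
eef_rot: [-0.001, 0.392, 0.92, 0.0]
wrist_force: [-2.8, 3.1, 4.1]
opening: 0.641
grasp_force: 64.6
```

```bash
python3 - <<'E'
from h import *
o=readout.get_obs();A=quat(o['eef_rot']);print(o['eef_pos'],(A.T@o['wrist_force']).round(1),o['torque'].round(2))
u=np.array([.693,-.7206]);d=o['eef_pos'][:2]-[.48374,.06869];print(d@u,d@[.7206,.693])
E
```

```text
[ 0.55768093 -0.02084411  0.02631954] [ 4.2  0.1 -4.1] [0.6  0.38 0.14]
0.11575934468961271 -0.008765303097519111
```

Call:
play_rows:
  xyz:
    - [-1,0,0]
    - [-2,0,0]
    - [-3,0,0]
    - [-4,0,0]
    - [-5,0,0]
    - [-6,0,0]
    - [-7,0,0]
    - [-8,0,0]
    - [-9,0,0]
    - [-10,0,0]
  rot:
    - [0,0,0]
    - [0,0,0]
    - [0,0,0]
    - [0,0,0]
    - [0,0,0]
    - [0,0,0]
    - [0,0,0]
    - [0,0,0]
    - [0,0,0]
    - [0,0,0]
  grip: [0.4,0.4,0.4,0.4,0.4,0.4,0.4,0.4,0.4,0.4]

```text
time_s: 7.9
eef_pos: [0.5611, -0.0244, 0.0263]
eef_rot: [-0.006, 0.391, 0.92, 0.001]
wrist_force: [-19.4, 18.5, 22.8]
opening: 0.641
grasp_force: 66.9
```

```bash
python3 - <<'E'
from h import *
o=readout.get_obs();A=quat(o['eef_rot']);print(o['eef_pos'],(A.T@o['wrist_force']).round(1),o['torque'].round(2))
u=np.array([.693,-.7206]);d=o['eef_pos'][:2]-[.48374,.06869];print(d@u,d@[.7206,.693])
E
```

```text
[ 0.561081   -0.02443263  0.02627133] [ 27.1  -1.2 -22.5] [3.12 2.31 0.21]
0.12070148351215923 -0.008802060267182624
```

Stopped with equal wall forces on x and y, so the knuckle is home. I'll relax, open and rise.

Call:
play_rows:
  xyz:
    - [1,0,0]
    - [2,0,-1]
    - [3,0,-1]
    - [4,0,-1]
    - [4,0,-1]
    - [4,0,-1]
    - [4,0,-1]
    - [4,0,-1]
    - [4,0,-1]
    - [4,0,-1]
  rot:
    - [0,0,0]
    - [0,0,0]
    - [0,0,0]
    - [0,0,0]
    - [0,0,0]
    - [0,0,0]
    - [0,0,0]
    - [0,0,0]
    - [0,0,0]
    - [0,0,0]
  grip: [0.4,0.4,0.4,0.4,0.75,0.95,0.95,0.95,0.95,0.95]

```text
time_s: 9.15
eef_pos: [0.5623, -0.0257, 0.0273]
eef_rot: [0.0, 0.392, 0.92, 0.0]
wrist_force: [-0.0, -0.3, 0.7]
opening: 0.95
grasp_force: 0.0
```

Call:
play_rows:
  xyz:
    - [0,0,-10]
    - [0,0,-35]
    - [0,0,-70]
    - [0,0,-110]
    - [0,0,-150]
    - [20,0,-180]
    - [40,0,-195]
    - [40,0,-200]
    - [40,0,-200]
    - [40,0,-200]
  rot:
    - [0,0,0]
    - [0,0,0]
    - [0,0,0]
    - [0,0,0]
    - [0,0,0]
    - [0,0,0]
    - [0,0,0]
    - [0,0,0]
    - [0,0,0]
    - [0,0,0]
  grip: [1,1,1,1,1,1,1,1,1,1]

```text
time_s: 10.4
eef_pos: [0.5346, 0.0028, 0.2265]
eef_rot: [-0.001, 0.392, 0.92, -0.0]
wrist_force: [0.5, -1.1, -0.2]
opening: 1.0
grasp_force: 0.0
```

```bash
python3 - <<'E'
from h import *
o=readout.get_obs();print(o['eef_pos'],o['wrist_force'].round(1))
c=shot('wrist');c=shot('wrist')
H=np.array([.6349,-.0983,.058]);u,v=proj(c,H)[0];print(u,v)
u,v=int(u),int(v)
a=cv2.resize(c['color'][max(0,v-60):v+40,u-50:u+50],None,fx=4,fy=4,interpolation=cv2.INTER_CUBIC)
cv2.putText(a,f'{u-50},{max(0,v-60)}',(5,15),0,.5,(255,0,0))
t=shot('top');q=proj(t,[.5109,-.1633,.101])[0].astype(int);p=proj(t,[.59,-.06,.04])[0].astype(int);print('t',p,q)
b=cv2.resize(t['color'][p[1]-50:p[1]+50,p[0]-50:p[0]+50],None,fx=4,fy=4,interpolation=cv2.INTER_CUBIC)
save(np.hstack([a,b]),'chk.png');print(a.shape,b.shape)
E
```

```text
[0.53455229 0.00275961 0.22649982] [ 0.5 -1.1 -0.2]
317.5658817554924 368.2761914914031
t [331 230] [374 250]
(400, 400, 3) (400, 400, 3)
```

View pics/chk.png

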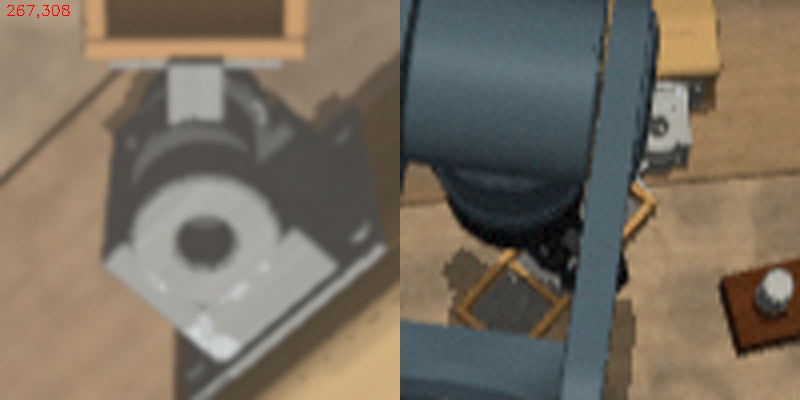

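The knuckle is in the throat, with the bracket bore at wrist (317.9,367.6). The tray's end edge is at about (315.6,322); I check its distance to the axis (must be 30 mm) and locate the pin.

```bash
python3 - <<'E'
from h import *
c=np.load('last_wrist.npz');H=plane(c,(317.9,367.6),.058)[0];E=plane(c,(267+195/4-.4,308+57/4-.4),.03)[0]
print(H.round(4),E.round(4),'gap',np.hypot(*(H-E)[:2]))
t=np.load('last_top.npz');p=plane(t,[(331-50+375/4-.4,230-50+289/4-.4),(331-50+375/4-.4,230-50+289/4-.4)],.101);print('pin(crop head top centre)',p[0].round(4))
go([.51,-.161,.24],180)
E
```

```text
[ 0.6346 -0.0975  0.058 ] [ 0.6102 -0.0757  0.03  ] gap 0.032730997156935046
pin(crop head top centre) [ 0.5086 -0.163   0.101 ]
xyz [-101.2, -131.2, -13.6] rot [-0.0, -0.002, -0.805] t 10.55 at [0.5344 0.0029 0.2264]
```

Gap is about 30 mm once the end plate is counted, so the tray is home. Next the pin.

Call:
play_rows:
  xyz:
    - [-5,-13,0]
    - [-16,-26,0]
    - [-27,-39,-3]
    - [-38,-52,-5]
    - [-49,-65,-5]
    - [-60,-78,-5]
    - [-70,-95,-5]
    - [-80,-110,-5]
    - [-85,-126,-5]
    - [-102,-145,-5]
  rot:
    - [0,0,-0.09]
    - [0,0,-0.18]
    - [0,0,-0.27]
    - [0,0,-0.36]
    - [0,0,-0.45]
    - [0,0,-0.54]
    - [0,0,-0.63]
    - [0,0,-0.72]
    - [0,0,-0.805]
    - [0,0,-0.805]
  grip: [1,1,1,1,1,1,0.8,0.8,0.8,0.8]

```text
time_s: 11.8
eef_pos: [0.5003, -0.1711, 0.2317]
eef_rot: [-0.0, -0.001, 1.0, 0.0]
wrist_force: [0.7, 0.3, 0.1]
opening: 0.802
grasp_force: 0.0
```

```bash
cat > pin.py <<'E'
from h import *
c=shot('wrist');c=shot('wrist');P=cloud(c)
m=(np.abs(P[:,:,2]-.101)<.012)&(np.hypot(P[:,:,0]-.511,P[:,:,1]+.162)<.022)
m=m.astype(np.uint8);n,l,s,ce=cv2.connectedComponentsWithStats(m)
i=1+np.argmax(s[1:,4]) if n>1 else 0
v,u=np.nonzero(l==i);top=P[l==i];print(n,s[i],'z',np.median(top[:,2]))
k=np.abs(top[:,2]-top[:,2].max())<.006
(cc,r)=cv2.minEnclosingCircle(np.c_[u,v][k].astype(np.float32));print(cc,r,plane(c,cc,.101).round(4),top[k].mean(0).round(4),proj(c,[.511,-.161,.101]))
x,y=int(cc[0]),int(cc[1])
save(cv2.resize(c['color'][max(0,y-60):y+60,max(0,x-80):x+80],None,fx=4,fy=4),'pin.png')
go([.511,-.161,.15],180)
E
python3 pin.py
```

```text
2 [316 233  29  31 699] z 0.10000265962607702
(330.0, 249.5) 14.221562385559082 [[ 0.511  -0.1638  0.101 ]] [ 0.5113 -0.1636  0.1   ] [[333.71483287 249.56579969]]
xyz [-10.5, 11.9, 81.9] rot [-0.0, -0.0, -0.002] t 11.9 at [ 0.5005 -0.1729  0.2319]
```

Call:
play_rows:
  xyz:
    - [-5,5,20]
    - [-10,10,45]
    - [-10,10,65]
    - [-10,10,75]
    - [-10,10,75]
    - [-10,10,75]
    - [-10,10,75]
    - [-10,10,75]
    - [-10,10,75]
    - [-10,10,75]
  rot:
    - [0,0,0]
    - [0,0,0]
    - [0,0,0]
    - [0,0,0]
    - [0,0,0]
    - [0,0,0]
    - [0,0,0]
    - [0,0,0]
    - [0,0,0]
    - [0,0,0]
  grip: [0.7,0.7,0.7,0.7,0.7,0.7,0.7,0.7,0.7,0.7]

```text
time_s: 13.15
eef_pos: [0.5108, -0.1609, 0.1574]
eef_rot: [0.0, -0.0, 1.0, -0.0]
wrist_force: [-0.2, -0.2, -0.3]
opening: 0.702
grasp_force: 0.0
```

```bash
python3 pin.py; python3 -c "
from h import *
go([.511,-.1638,.086],180)"
```

```text
2 [ 292  251   39   42 1320] z 0.09999522893211481
(311.0, 274.5) 19.52572250366211 [[ 0.5106 -0.1635  0.101 ]] [ 0.511  -0.1634  0.1   ] [[315.5567386 275.1597875]]
xyz [-0.2, -0.1, 7.3] rot [0.0, -0.0, 0.0] t 13.25 at [ 0.5108 -0.1609  0.1573]
xyz [-0.2, -2.9, 71.3] rot [0.0, -0.0, 0.0] t 13.25 at [ 0.5108 -0.1609  0.1573]
```

Call:
play_rows:
  xyz:
    - [0,-2.6,10]
    - [0,-2.6,25]
    - [0,-2.6,40]
    - [0,-2.6,52]
    - [0,-2.6,62]
    - [0,-2.6,68]
    - [0,-2.6,71]
    - [0,-2.6,71]
    - [0,-2.6,71]
    - [0,-2.6,71]
  rot:
    - [0,0,0]
    - [0,0,0]
    - [0,0,0]
    - [0,0,0]
    - [0,0,0]
    - [0,0,0]
    - [0,0,0]
    - [0,0,0]
    - [0,0,0]
    - [0,0,0]
  grip: [0.7,0.7,0.7,0.7,0.7,0.7,0.7,0.7,0.5,0.3]

```text
time_s: 14.5
eef_pos: [0.5111, -0.1636, 0.0867]
eef_rot: [0.0, -0.0, 1.0, -0.0]
wrist_force: [-0.1, -0.4, -0.2]
opening: 0.309
grasp_force: 0.0
```

Call:
play_rows:
  xyz:
    - [0,0,0]
    - [0,0,0]
    - [0,0,0]
    - [0,0,0]
    - [0,0,0]
    - [0,0,0]
    - [0,0,0]
    - [0,0,-1]
    - [0,0,-3]
    - [0,0,-6]
  rot:
    - [0,0,0]
    - [0,0,0]
    - [0,0,0]
    - [0,0,0]
    - [0,0,0]
    - [0,0,0]
    - [0,0,0]
    - [0,0,0]
    - [0,0,0]
    - [0,0,0]
  grip: [0.1,0.1,0.1,0.1,0.1,0.1,0.1,0.1,0.1,0.1]

```text
time_s: 15.75
eef_pos: [0.5105, -0.1633, 0.092]
eef_rot: [-0.0, -0.0, 1.0, 0.0]
wrist_force: [0.3, 0.7, -1.0]
opening: 0.241
grasp_force: 58.6
```

Call:
play_rows:
  xyz:
    - [0,0,-15]
    - [0,0,-35]
    - [0,0,-60]
    - [0,0,-80]
    - [-15,5,-95]
    - [-32,13,-105]
    - [-45,20,-110]
    - [-50,23,-110]
    - [-50,23,-110]
    - [-50,23,-110]
  rot:
    - [0,0,0]
    - [0,0,0]
    - [0,0,0]
    - [0,0,0]
    - [0,0,0]
    - [0,0,0]
    - [0,0,0]
    - [0,0,0]
    - [0,0,0]
    - [0,0,0]
  grip: [0.1,0.1,0.1,0.1,0.1,0.1,0.1,0.1,0.1,0.1]

```text
time_s: 17.0
eef_pos: [0.5601, -0.1404, 0.2016]
eef_rot: [-0.001, -0.0, 1.0, 0.0]
wrist_force: [-0.2, -1.1, -1.5]
opening: 0.239
grasp_force: 58.8
```

```bash
cat > hin.py <<'E'
from h import *
c=shot('wrist');c=shot('wrist')
H0=np.array([.6348,-.099,.058]);u,v=proj(c,H0)[0];print('pred',u,v)
x,y=int(u)-25,int(v)-25
g=cv2.cvtColor(c['color'],cv2.COLOR_RGB2GRAY)[y:y+50,x:x+50]
G=cv2.resize(g,None,fx=8,fy=8,interpolation=cv2.INTER_CUBIC);t,b=cv2.threshold(G,0,255,cv2.THRESH_BINARY_INV+cv2.THRESH_OTSU)
for k in cv2.findContours(b,cv2.RETR_LIST,cv2.CHAIN_APPROX_NONE)[0]:
    A=cv2.contourArea(k)
    if 1500<A<25000 and len(k)>5:
        (cx,cy),ax,_=cv2.fitEllipse(k);uv=(x+(cx-3.5)/8,y+(cy-3.5)/8)
        if .65<ax[0]/ax[1]: print(int(A),np.round(uv,1),np.round(ax,0)/8,plane(c,uv,.058).round(4))
o=cv2.cvtColor(G,cv2.COLOR_GRAY2RGB);save(o,'hin.png');print(readout.get_obs()['eef_pos'],c['T'][:3,3], 'px/mm',359/(c['T'][2,3]-.058)/1000)
E
python3 hin.py
```

```text
pred 365.46842650120493 318.0674119436641
[ 0.560249   -0.14055444  0.20183434] [ 0.48587676 -0.14096501  0.32481342] px/mm 1.3455095520947968
```

View pics/hin.png

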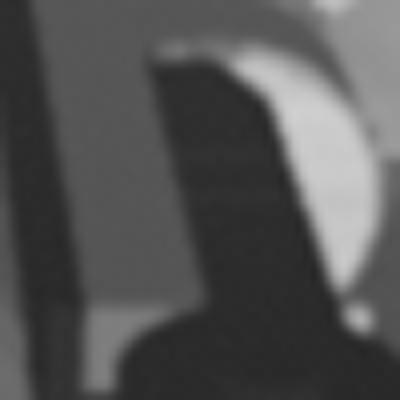

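A finger hides the bore; the visible ring arc (right edge at crop x≈383) hints at y≈-0.100. I'll shift aside for a clear look by code.

Call:
play_rows:
  xyz:
    - [0,-10,0]
    - [0,-25,0]
    - [0,-38,0]
    - [0,-45,0]
    - [0,-48,0]
    - [0,-48,0]
    - [0,-48,0]
    - [0,-48,0]
    - [0,-48,0]
    - [0,-48,0]
  rot:
    - [0,0,0]
    - [0,0,0]
    - [0,0,0]
    - [0,0,0]
    - [0,0,0]
    - [0,0,0]
    - [0,0,0]
    - [0,0,0]
    - [0,0,0]
    - [0,0,0]
  grip: [0.1,0.1,0.1,0.1,0.1,0.1,0.1,0.1,0.1,0.1]

```text
time_s: 18.35
eef_pos: [0.5608, -0.1883, 0.2023]
eef_rot: [0.0, -0.0, 1.0, -0.0]
wrist_force: [-0.6, -0.0, -0.9]
opening: 0.238
grasp_force: 58.9
```

```bash
python3 hin.py
```

```text
pred 423.09862294203975 316.98587556544226
13344 [423.3 316.6] [14.75  18.125] [[ 0.6345 -0.0989  0.058 ]]
[ 0.5608269  -0.18837754  0.20232118] [ 0.48640647 -0.18875616  0.3253173 ] px/mm 1.3429733222582938
```

Call:
play_rows:
  xyz:
    - [-8,10,0]
    - [-24,30,0]
    - [-44,52,0]
    - [-62,74,0]
    - [-72,86,10]
    - [-74,89,25]
    - [-74,89,40]
    - [-74,89,50]
    - [-74,89,55]
    - [-74,89,55]
  rot:
    - [0,0,0]
    - [0,0,0]
    - [0,0,0]
    - [0,0,0]
    - [0,0,0]
    - [0,0,0]
    - [0,0,0]
    - [0,0,0]
    - [0,0,0]
    - [0,0,0]
  grip: [0.1,0.1,0.1,0.1,0.1,0.1,0.1,0.1,0.1,0.1]

```text
time_s: 19.7
eef_pos: [0.6345, -0.0998, 0.147]
eef_rot: [-0.0, 0.0, 1.0, 0.0]
wrist_force: [0.2, 0.7, -1.2]
opening: 0.242
grasp_force: 58.9
```

```bash
python3 - <<'E'
from h import *
go([.6347,-.0992,.15],180)
E
```

```text
xyz [-0.2, 0.6, -3.0] rot [0.0, -0.0, -0.0] t 19.7 at [ 0.6345 -0.0998  0.147 ]
```

Call:
play_rows:
  xyz:
    - [0,0,3]
    - [0,0,6]
    - [0,0,9]
    - [0,0,12]
    - [0,0,15]
    - [0,0,18]
    - [0,0,20]
    - [0,0,22]
    - [0,0,24]
    - [0,0,24]
  rot:
    - [0,0,0]
    - [0,0,0]
    - [0,0,0]
    - [0,0,0]
    - [0,0,0]
    - [0,0,0]
    - [0,0,0]
    - [0,0,0]
    - [0,0,0]
    - [0,0,0]
  grip: [0.1,0.1,0.1,0.1,0.1,0.1,0.1,0.1,0.1,0.1]

```text
time_s: 20.95
eef_pos: [0.6347, -0.0993, 0.1231]
eef_rot: [-0.0, -0.0, 1.0, 0.0]
wrist_force: [-0.1, 1.6, -1.6]
opening: 0.243
grasp_force: 58.9
```

Call:
play_rows:
  xyz:
    - [0,0.3,3]
    - [0,0.3,6]
    - [0,0.3,9]
    - [0,0.3,12]
    - [0,0.3,15]
    - [0,0.3,18]
    - [0,0.3,21]
    - [0,0.3,24]
    - [0,0.3,27]
    - [0,0.3,30]
  rot:
    - [0,0,0]
    - [0,0,0]
    - [0,0,0]
    - [0,0,0]
    - [0,0,0]
    - [0,0,0]
    - [0,0,0]
    - [0,0,0]
    - [0,0,0]
    - [0,0,0]
  grip: [0.1,0.1,0.1,0.1,0.1,0.1,0.1,0.1,0.1,0.1]

```text
time_s: 22.2
eef_pos: [0.6346, -0.099, 0.093]
eef_rot: [-0.0, -0.0, 1.0, 0.0]
wrist_force: [-3.7, 3.1, 2.1]
opening: 0.241
grasp_force: 59.4
```

Nearly in, with low forces. Lower on to contact.

Call:
play_rows:
  xyz:
    - [0,0,2]
    - [0,0,4]
    - [0,0,6]
    - [0,0,8]
    - [0,0,9]
    - [0,0,9.5]
    - [0,0,9.5]
    - [0,0,9.5]
    - [0,0,9.5]
    - [0,0,9.5]
  rot:
    - [0,0,0]
    - [0,0,0]
    - [0,0,0]
    - [0,0,0]
    - [0,0,0]
    - [0,0,0]
    - [0,0,0]
    - [0,0,0]
    - [0,0,0]
    - [0,0,0]
  grip: [0.1,0.1,0.1,0.1,0.1,0.1,0.1,0.1,0.1,0.1]

```text
time_s: 23.45
eef_pos: [0.6347, -0.099, 0.084]
eef_rot: [-0.0, -0.0, 1.0, 0.0]
wrist_force: [-4.9, 4.1, 4.7]
opening: 0.24
grasp_force: 59.7
```

Call:
play_rows:
  xyz:
    - [0,0,0]
    - [0,0,0]
    - [0,0,0]
    - [0,0,0]
    - [0,0,-2]
    - [0,0,-10]
    - [0,0,-25]
    - [0,0,-50]
    - [0,0,-80]
    - [0,0,-110]
  rot:
    - [0,0,0]
    - [0,0,0]
    - [0,0,0]
    - [0,0,0]
    - [0,0,0]
    - [0,0,0]
    - [0,0,0]
    - [0,0,0]
    - [0,0,0]
    - [0,0,0]
  grip: [0.35,0.45,0.5,0.5,0.5,0.5,0.5,0.5,0.5,0.5]

```text
time_s: 24.7
eef_pos: [0.635, -0.0992, 0.1961]
eef_rot: [0.001, -0.0, 1.0, -0.0]
wrist_force: [0.4, -0.6, -0.0]
opening: 0.502
grasp_force: 0.0
```

Call:
play_rows:
  xyz:
    - [10,5,-5]
    - [35,15,-10]
    - [65,30,-15]
    - [95,45,-15]
    - [115,60,-15]
    - [125,70,-15]
    - [130,75,-15]
    - [130,75,-15]
    - [130,75,-15]
    - [130,75,-15]
  rot:
    - [0,0,0]
    - [0,0,0]
    - [0,0,0]
    - [0,0,0]
    - [0,0,0]
    - [0,0,0]
    - [0,0,0]
    - [0,0,0]
    - [0,0,0]
    - [0,0,0]
  grip: [0.5,0.3,0,0,0,0,0,0,0,0]

```text
time_s: 25.95
eef_pos: [0.5051, -0.0245, 0.2087]
eef_rot: [-0.0, 0.0, 1.0, -0.0]
wrist_force: [-0.5, 0.8, 0.2]
opening: 0.0
grasp_force: 0.0
```

```bash
python3 - <<'E'
from h import *
print(readout.get_obs()['eef_pos'],readout.get_obs()['opening'])
s=shot('side');t=shot('top')
for n,c in(('side',s),('top',t)):
    P=cloud(c);m=(np.hypot(P[...,0]-.6347,P[...,1]+.0992)<.02)&(P[...,2]>.066)&(P[...,0]<.658);Q=P[m]
    if len(Q): print(n,len(Q),Q.mean(0).round(4),'z max/95%',Q[:,2].max(),np.percentile(Q[:,2],95),'xy range',Q.min(0)[:2],Q.max(0)[:2])
# tray rim: orange wood, z .02-.04
P=cloud(t);m=(P[...,2]>.022)&(P[...,2]<.045)&(P[...,0]>.42)&(P[...,0]<.65)&(P[...,1]>-.09)&(P[...,1]<.16);Q=P[m].astype(np.float32);print(len(Q),cv2.boxPoints(cv2.minAreaRect(Q[:,:2])).round(3).tolist() if len(Q)>5 else '')
E
```

```text
[ 0.50514122 -0.02454204  0.20869011] 0.00011353207579380299
side 131 [ 0.6325 -0.1054  0.0863] z max/95% 0.1017194167755443 0.09991185821296039 xy range [ 0.62250144 -0.11552858] [ 0.64463416 -0.08912   ]
top 7 [ 0.6283 -0.1087  0.0916] z max/95% 0.0982978796034637 0.09822152768785822 xy range [ 0.62373075 -0.11016164] [ 0.63632541 -0.10645033]Traceback (most recent call last):
  File "<stdin>", line 8, in <module>
cv2.error: OpenCV(4.12.0) /io/opencv/modules/imgproc/src/convhull.cpp:143: error: (-215:Assertion failed) total >= 0 && (depth == CV_32F || depth == CV_32S) in function 'convexHull'
```

Pin head top is about 98 mm up, so the pin is seated. Now the swing: I'll plan the arc for the shut fingers behind the tray.

```bash
python3 - <<'E'
from h import *
go([.49,-.04,.03],180)
t=np.load('last_top.npz');print('tape',plane(t,(351,308),.025).round(3))
H=np.array([.6347,-.099]);p0=np.array([.49,-.04])
for th in np.linspace(134,88.5,14):
    a=np.radians(th);n=np.array([-np.sin(a),np.cos(a)]);s=.011*abs(n[0])+.0145*abs(n[1])
    p=H+.13*np.array([np.cos(a),np.sin(a)])+(.028+s)*n;d=(p-p0)*1000
    print(round(th,1),p.round(4),'tool',(-d[0]).round(1),d[1].round(1))
E
```

```text
xyz [15.0, -15.6, 178.7] rot [0.0, -0.0, -0.0] t 26.05 at [ 0.505  -0.0244  0.2087]
tape [[ 0.376 -0.094  0.025]]
134.0 [ 0.5113 -0.0374] tool -21.3 2.6
130.5 [ 0.5155 -0.0299] tool -25.5 10.1
127.0 [ 0.5201 -0.0226] tool -30.1 17.4
123.5 [ 0.5253 -0.0155] tool -35.3 24.5
120.0 [ 0.5309 -0.0088] tool -40.9 31.2
116.5 [ 0.537  -0.0024] tool -47.0 37.6
113.0 [0.5436 0.0036] tool -53.6 43.6
109.5 [0.5506 0.0091] tool -60.6 49.1
106.0 [0.5579 0.0142] tool -67.9 54.2
102.5 [0.5657 0.0189] tool -75.7 58.9
99.0 [0.5737 0.023 ] tool -83.7 63.0
95.5 [0.5821 0.0265] tool -92.1 66.5
92.0 [0.5907 0.0295] tool -100.7 69.5
88.5 [0.5987 0.032 ] tool -108.7 72.0
```

Call:
play_rows:
  xyz:
    - [10,-10,0]
    - [15,-16,20]
    - [15,-16,55]
    - [15,-16,90]
    - [15,-16,120]
    - [15,-16,145]
    - [15,-16,162]
    - [15,-16,172]
    - [15,-16,175]
    - [15,-16,175]
  rot:
    - [0,0,0]
    - [0,0,0]
    - [0,0,0]
    - [0,0,0]
    - [0,0,0]
    - [0,0,0]
    - [0,0,0]
    - [0,0,0]
    - [0,0,0]
    - [0,0,0]
  grip: [0,0,0,0,0,0,0,0,0,0]

```text
time_s: 27.3
eef_pos: [0.4902, -0.0403, 0.0342]
eef_rot: [0.0, -0.0, 1.0, -0.0]
wrist_force: [-0.7, 0.1, -0.1]
opening: -0.001
grasp_force: 0.0
```

Call:
play_rows:
  xyz:
    - [-10,2,0]
    - [-18,3,0]
    - [-21,4,0]
    - [-25,10,0]
    - [-30,17,0]
    - [-35,24,0]
    - [-41,31,0]
    - [-47,38,0]
    - [-54,44,0]
    - [-61,49,0]
  rot:
    - [0,0,0]
    - [0,0,0]
    - [0,0,0]
    - [0,0,0]
    - [0,0,0]
    - [0,0,0]
    - [0,0,0]
    - [0,0,0]
    - [0,0,0]
    - [0,0,0]
  grip: [0,0,0,0,0,0,0,0,0,0]

```text
time_s: 28.55
eef_pos: [0.5511, 0.0095, 0.0336]
eef_rot: [-0.0, -0.0, 1.0, 0.0]
wrist_force: [0.2, -1.8, -0.2]
opening: -0.002
grasp_force: 0.7
```

Call:
play_rows:
  xyz:
    - [-7,5,0]
    - [-15,10,0]
    - [-23,14,0]
    - [-31,17,0]
    - [-37,20,0]
    - [-42,22,0]
    - [-45,23,0]
    - [-47,23,0]
    - [-48,23,0]
    - [-49,23,0]
  rot:
    - [0,0,0]
    - [0,0,0]
    - [0,0,0]
    - [0,0,0]
    - [0,0,0]
    - [0,0,0]
    - [0,0,0]
    - [0,0,0]
    - [0,0,0]
    - [0,0,0]
  grip: [0,0,0,0,0,0,0,0,0,0]

```text
time_s: 29.8
eef_pos: [0.5995, 0.0321, 0.0338]
eef_rot: [-0.0, -0.0, 1.0, 0.0]
wrist_force: [-3.3, 0.9, 1.5]
opening: 0.005
grasp_force: 1.5
```

Call:
play_rows:
  xyz:
    - [-1,0,0]
    - [-2,0,0]
    - [-3,0,0]
    - [-3,0,0]
    - [-3,0,0]
    - [-3,0,0]
    - [-3,0,0]
    - [-3,0,0]
    - [-3,0,0]
    - [-3,0,0]
  rot:
    - [0,0,0]
    - [0,0,0]
    - [0,0,0]
    - [0,0,0]
    - [0,0,0]
    - [0,0,0]
    - [0,0,0]
    - [0,0,0]
    - [0,0,0]
    - [0,0,0]
  grip: [0,0,0,0,0,0,0,0,0,0]

```text
time_s: 31.05
eef_pos: [0.6002, 0.032, 0.0337]
eef_rot: [-0.003, -0.0, 1.0, 0.0]
wrist_force: [-12.9, 0.7, 9.8]
opening: -0.001
grasp_force: 6.6
```

Firm stop against the riser. Back off, rise and check.

Call:
play_rows:
  xyz:
    - [3,0,0]
    - [8,0,0]
    - [20,0,0]
    - [40,0,0]
    - [60,0,0]
    - [80,0,-30]
    - [95,0,-80]
    - [100,0,-130]
    - [100,0,-170]
    - [100,0,-180]
  rot:
    - [0,0,0]
    - [0,0,0]
    - [0,0,0]
    - [0,0,0]
    - [0,0,0]
    - [0,0,0]
    - [0,0,0]
    - [0,0,0]
    - [0,0,0]
    - [0,0,0]
  grip: [0,0,0,0,0,0,0,0,0,0]

```text
time_s: 32.3
eef_pos: [0.504, 0.0316, 0.2169]
eef_rot: [0.003, -0.0, 1.0, -0.001]
wrist_force: [0.5, 0.6, -0.5]
opening: 0.002
grasp_force: 0.0
```

```bash
python3 - <<'E'
from h import *
for n in('wrist','side','top'):
    c=shot(n)
    if n=='wrist': c=shot(n)
    P=cloud(c);m=(np.hypot(P[...,0]-.6347,P[...,1]+.0992)<.02)&(P[...,2]>.066)&(P[...,0]<.658);Q=P[m]
    if len(Q): print(n,'pin',len(Q),Q.mean(0).round(4),np.percentile(Q[:,2],95).round(4))
    m=(P[...,2]>.022)&(P[...,2]<.04)&(P[...,0]>.57)&(P[...,0]<.66)&(P[...,1]>-.07)&(P[...,1]<.13);Q=P[m]
    if len(Q)>50:
        for y in(-.05,0,.05,.075): 
            k=np.abs(Q[:,1]-y)<.008
            if k.sum()>3: print('   y',y,k.sum(),'front edge x',np.percentile(Q[k,0],3).round(4))
        print('   ymax',np.percentile(Q[:,1],99).round(4))
E
```

```text
wrist pin 259 [ 0.6242 -0.0982  0.0767] 0.0887
   y -0.05 143 front edge x 0.6086
   y 0 21 front edge x 0.6101
   y 0.075 240 front edge x 0.6123
   ymax 0.0824
side pin 133 [ 0.6313 -0.1042  0.0856] 0.1
   y -0.05 10 front edge x 0.6069
   y 0 8 front edge x 0.6093
   y 0.05 9 front edge x 0.6109
   y 0.075 65 front edge x 0.6119
   ymax 0.0824
top pin 73 [ 0.6296 -0.0995  0.0917] 0.1011
   ymax -0.0571
```

```bash
python3 -c "
from h import *
print(ctrl.hand_in())"
```

```text
the job is handed in; nothing more can be done
None
```

The job is handed in at about 32 s. The tray knuckle is home, the pin is seated through all three knuckles, and the tray is swung closed against the riser's front. I checked the pin and the closed tray by camera depth before handing in; `hand_in()` returned no verdict.

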